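# Move the camera head to the working ball stand and lock it

### The job

The small camera head is locked on the ball of its rectangular parking block. Raise its handle fully to unlock it, lift it off, press it gently but fully home onto the ball of the round working stand with the handle still raised, and then press the handle all the way down to lock it there. Do not force the head or the gripper against the stand, and leave the other things on the desk where they are.

Things in the scene. Friction and masses are not known exactly. Their poses are not given: they have to be found in the camera images.
- coupler_centre (a point): Centre of the camera head's grey housing (48 x 42 x 48 mm in x, y, z), 24 mm above its underside, on the axis of the ball socket that opens downward. z is up, +x points to the handle side; a black lens barrel (26 mm across, 24 mm long) sticks out of the -x face. A 6 mm thick foot, 72 x 42 mm, ends it below. Grip across its plain sides (y, 42 mm). About 0.3 kg.
- coupler: The same head, origin at the middle of its underside, which lies flat on the round flange under the ball when home. Two spring pins grip the ball: the socket (27 mm wide) slips over it freely to 9 mm above home, from there it must be pressed all the way with 4 to 15 N, then it stops hard on the flange. Pulling off (handle up) takes as much.
- handle_hinge (a point): Axis of the handle's hinge pin, which lies along the housing's y, 27 mm toward +x from the socket axis and 32 mm above the underside. A hook below it reaches under the ball when the handle is down: the head then goes neither off nor on a ball, and the handle cannot go down unless the head is fully home.
- handle_grip (a point): Centre of the black ball knob (16 mm diameter) at the end of the handle bar: pinch it along the housing's y. With the handle down it is 56 mm further out (+x) than the hinge and 5 mm above it; it swings up about the hinge. The bar between hinge and knob is 10 mm wide and 6 mm thick.
- handle (a joint): Handle angle, rad: 0 = fully down (locked, level), 0.8 = fully raised. It lets go of the ball above about 0.35. It stays where it is left; moving it takes about 1 N at the knob, hard stops at both ends. Lead the knob along its arc: a sideways or lengthwise pull of more than about 4 N can tip the head on its ball.
- park_block: Fixed parking block, rectangular aluminium foot 90 x 75 x 18 mm with a 25 mm steel ball; origin at the centre of its underside on the desk, below the ball. The flange (76 mm diameter) on which the head sits is 30 mm above the desk, the ball's centre 20 mm above the flange.
- work_stand: Fixed working stand: round dark base, 96 mm diameter, column, same flange and ball; origin on the desk under the ball. Its stud is screwed out differently each time: flange 40 to 57 mm above the desk (ball centre 20 mm higher), not reported, to be found by feel. More than 50 N of contact there (the pins alone make up to 20) harms it.
- cube: Bystander: loose black filter cube in front of the tube rack, 41 x 38 x 34 mm, origin at the centre of its underside; leave it.
- usb: Bystander: loose blue USB stick, 55 x 18 x 9 mm, origin at the centre of its underside; leave it.

How it is judged:
On the way, in this order (a step that is already met when the one before it is completed fails the run):
1. the handle is raised while the head still sits on the parking block (value of joint handle above 0.5 rad and horizontal distance between coupler_centre and park_block below 0.01 m and height (world z) of coupler_centre below 0.062 m), for 0.2 s.
2. the head is set on the working stand's ball with the handle still raised (value of joint handle above 0.4 rad and horizontal distance between coupler_centre and work_stand below 0.005 m and height (world z) of coupler_centre below 0.0825 m and angle between coupler_centre's own z axis and vertical below 0.08 rad), for 0.2 s.
At the end, for the whole second after the job is handed in: The camera head sits upright (0.06 rad) and home on the working ball: axis within 4 mm of the stand's, handle down (below 0.08 rad, only possible when home), head's centre below 82.5 mm (with its handle down, an unseated head stands higher), all at rest (value of joint handle below 0.08 rad and horizontal distance between coupler_centre and work_stand below 0.004 m and height (world z) of coupler_centre below 0.0825 m and angle between coupler_centre's own z axis and vertical below 0.06 rad and linear speed of coupler below 0.02 m/s); the robot touches nothing.
It fails at once if the head is forced on the working stand with more than 50 N (contact force between coupler and work_stand above 50 N).
It fails at once if the fingers press on the working stand with more than 20 N (contact force between the fingers and work_stand above 20 N).
It fails at once if a bystander is moved by more than 3 cm (distance of any of cube, usb from where it was at the start of the episode above 0.03 m).
It also fails if it takes over 72 s, if anything falls off the work surface, if the arm or the gripper's body presses on something with over 40 N, if the wrist force passes 120 N, or if a joint passes its speed limit or range.

### The arm

A 6-joint arm with a two-finger parallel gripper is mounted at the origin on a cart in front of the work surface, level with it; the furniture and walls round the work are solid. World frame = base frame: x ahead of the robot, y to its left, z up, the work surface at z = 0. Lengths are in m, angles in rad, forces in N, time in s.
With the tool pointing down it reaches from about 0.35 to 0.925 m from the base axis. Payload 6.4 kg.
Tool frame: the origin (TCP) lies at the very end of the fingers, on their centre line; the grasp point (between the pads) lies 19 mm behind it; z points along the fingers, y is the line along which they close (so a half turn about z gives the same grasp; the last joint's range is limited). The gripper opens to 94 mm and grips with 3 to 60 N. Pads are 16 mm wide; open, the fingers measure 119 mm over their backs; the gripper's body (75 mm by 177 mm) begins 78 mm behind the grasp point.
Start: joints at [1.144, 0.245, 1.558, -0, 1.339, -0.174], TCP at [0.163, 0.629, 0.205] pointing down, gripper open.
Joint ranges: [-3.13, 3.13], [-1.02, 2.26], [0.13, 2.54], [-0.95, 4.09], [0.21, 2.88], [-2.74, 2.74]. Speed limits (rad/s): [2.57, 2.57, 3.14, 3.14, 3.14, 3.14].

### API

Orientations are given as [roll, pitch, yaw] about the fixed x, y, z axes, in that order (R = Rz(yaw) Ry(pitch) Rx(roll)).
In Python, from cell import robot gives the robot as it stands. The module is installed in compiled form; this text tells all that it offers.
- The arm moves only by the shell command python3 -m crank 'ROWS' [FORCE]. ROWS is JSON, a list of rows, each a list of 7 numbers: the shift along the tool's x, y, z scaled (see below), then the turn, a rotation vector about the tool's x, y, z scaled (see below), then the gripper's target within -1 to 1 (shut at 1, half-way at 0, fully open at -1). A call has 1 to 20 rows; each row is the pose to reach, as a shift and turn from the pose commanded when the call began, along the tool's axes at that moment; what a row does not reach only later rows make up. The controller multiplies each number of a shift by 40 cm and each number of a turn by pi/2 rad. A row lasts 1/12 s, in which the tool goes at most 41.7 mm and 7.16 degrees, less where a joint would pass 70% of its speed; a pose out of reach is approached as far as the arm can. A call with a number of a shift or a turn outside -1 to 1 is refused whole. A call with a gripper value outside its range is refused whole. The fingers move at their own pace and stop on an object; FORCE is the grip in N (left out, the last holds). Time passes only in rows, so rows that repeat a pose let the fingers close. It gives the time, the measured TCP pose, the force, the opening and the grip force at its end, in the units of the state.
- robot.read_state(): the state, without advancing time (a new reading comes with each control period).
- robot.get_image(name): name is "scene" or "side" or "wrist"; returns a dict with "color" (480x640x3 uint8, red, green, blue), "depth" (480x640 float32, m along the optical axis (not along the pixel's ray), 0 where there is no reading), "fx", "fy", "cx", "cy" (pixels), "R" (3x3) and "t" (3): a world point X has camera coordinates R X + t. Camera axes: x right, y down, z forward; pixel columns grow to the right and rows downward; lengths in m; the calibration is good to about 2 mm. The wrist camera is an equidistant fisheye: a pixel r from the principal point sees the ray r / f radians off the axis. A picture is of the moment at which its call begins.
- robot.sign_off(): hands the job in; it is judged then, once.
The state is a dict: "clock": time; "qpos": joint angles; "dq": joint speeds; "tau": joint torques, N m; "ee_pos": TCP position; "tool_rot": TCP orientation; "contact_force": force on the tool from outside, world axes, zero at the start; "wrist_torque": the same for the moment, N m; "width": finger opening in m; "finger_force": force on a finger pad.
Only numpy, scipy, OpenCV 4.12 (cv2) and the standard library are available. Lean on these libraries where they do the work, as an engineer would, in place of code of your own. Each camera call takes 0.05 s, during which the arm holds its last target. There are 200 camera calls.

## Working session

There is one attempt and no reset: what is moved stays moved. The work goes in short steps, Python scripts to look and compute and a shell command to move; the robot and the scene stay as the last step left them, time stands still between calls to the robot, and variables do not carry over. Pictures are saved under pics/ and viewed, at most 10 in all, crops included, and the job is handed in when it is done.

```bash
mkdir -p pics; cat > h.py <<'E'
import numpy as np, cv2, json
from cell import robot
def grab(n,tag):
    im=robot.get_image(n); np.savez('pics/%s.npz'%tag,**im); cv2.imwrite('pics/%s.png'%tag,im['color'][:,:,::-1]); return im
def load(tag): return dict(np.load('pics/%s.npz'%tag))
def ray(im,u,v,wrist=False):
    x=(u-im['cx'])/im['fx'];y=(v-im['cy'])/im['fy']
    if wrist:
        r=np.hypot(x,y);s=np.sin(r)/max(r,1e-9);d=np.array([x*s,y*s,np.cos(r)])
    else: d=np.array([x,y,1.])
    R=im['R'];return -R.T@im['t'],R.T@d
def onz(im,u,v,z,wrist=False):
    c,d=ray(im,u,v,wrist);return c+d*(z-c[2])/d[2]
def cloud(im):
    v,u=np.mgrid[:480,:640];d=im['depth']
    P=np.stack([(u-im['cx'])/im['fx']*d,(v-im['cy'])/im['fy']*d,d],-1)
    return (P-im['t'])@im['R']
E
python3 - <<'E'
from h import *
for n in('scene','side'):
    im=grab(n,n+'0');print(n,im['fx'],-im['R'].T@im['t'],im['R'][2])
a=cv2.imread('pics/scene0.png');b=cv2.imread('pics/side0.png')
print(robot.read_state())
E
```

```text
scene 596.0753589519973 [-0.02431305 -0.61572491  0.57800425] [ 0.61803437  0.58537487 -0.52475688]
side 473.70160690388747 [0.26509663 0.55131583 0.58578371] [ 0.36571373 -0.70516643 -0.60744857]
{'clock': 0.1, 'qpos': array([ 1.14390526e+00,  2.45715775e-01,  1.55887165e+00, -2.21782014e-05,
        1.33870637e+00, -1.74098515e-01]), 'dq': array([ 9.29466663e-04, -1.67303392e-03, -2.63946642e-03, -6.73752443e-04,
       -2.10829909e-03,  4.99915867e-05]), 'tau': array([-7.24431357e-04, -4.16920280e+01, -3.15525520e+01,  6.86562527e-02,
        3.10246996e-02, -3.42625162e-05]), 'ee_pos': array([0.16234466, 0.62884642, 0.20448476]), 'tool_rot': array([-3.13991349e+00, -2.73423897e-04,  2.88880499e+00]), 'contact_force': array([ 0.41940673, -0.75373512,  0.3489272 ]), 'wrist_torque': array([-0.03225864,  0.02180727, -0.00592277]), 'finger_force': 0.0, 'width': 0.09401120895987446}
```

View pics/scene0.png

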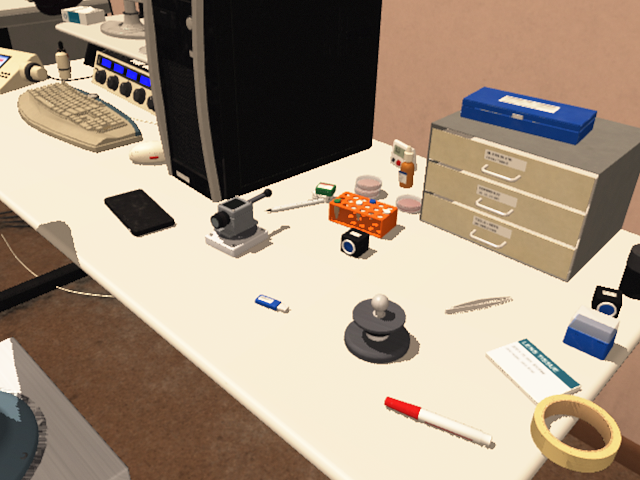

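View pics/side0.png

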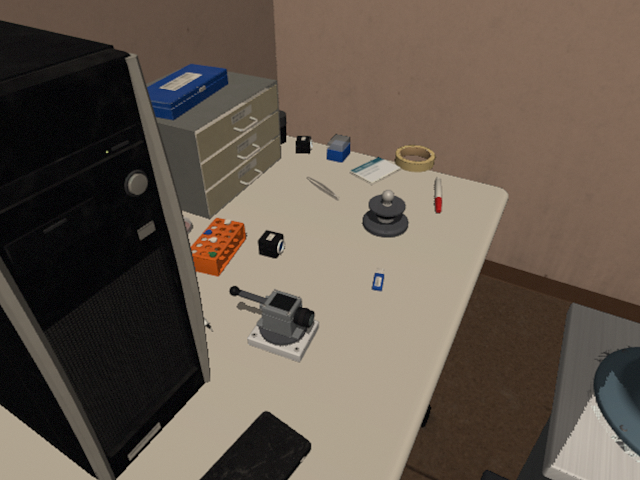

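The scene view shows the head at about (235,220) with its knob at (267,193), and the stand's ball at (380,302). In the side view the head is at (285,315), the knob at (235,291) and the ball at (388,198). The cube (355,243) and USB stick (270,303) lie between them in the scene view.

```bash
cat >> h.py <<'E'
def tri(obs):
    A=np.zeros((3,3));b=np.zeros(3)
    for c,d in obs:
        d=d/np.linalg.norm(d);M=np.eye(3)-np.outer(d,d);A+=M;b+=M@c
    X=np.linalg.solve(A,b);return X,[np.linalg.norm(np.cross(X-c,d/np.linalg.norm(d))) for c,d in obs]
E
python3 - <<'E'
from h import *
S=load('scene0');D=load('side0')
print('ball',tri([ray(S,380,302),ray(D,388,198)]))
print('knob',tri([ray(S,267,193),ray(D,235,291)]))
for n,im in(('scene',S),('side',D)):
    P=cloud(im)
    def near(c,r): return (np.hypot(P[...,0]-c[0],P[...,1]-c[1])<r)&(im['depth']>0)
    b=tri([ray(S,380,302),ray(D,388,198)])[0]; k=tri([ray(S,267,193),ray(D,235,291)])[0]
    m=near(b,.07)
    z=P[...,2][m];print(n,'stand z hist',np.histogram(z,bins=np.arange(0,.1,.004))[0],z.max())
    for lo,hi in((.010,.03),(.03,.055)): 
        q=P[m&(P[...,2]>lo)&(P[...,2]<hi)];print(lo,q.min(0),q.max(0),len(q))
    m=near(k,.15)&(P[...,2]>.065)&(P[...,2]<.13)&~near(k,.03);q=P[m]
    print('head z',np.histogram(q[:,2],bins=np.arange(.06,.13,.004))[0])
    t=q[(q[:,2]>.07)];print(len(t),cv2.minAreaRect(t[:,:2].astype(np.float32)*1000))
    t=q[(q[:,2]>.074)];print(len(t),cv2.minAreaRect(t[:,:2].astype(np.float32)*1000))
    kk=P[near(k,.012)&(P[...,2]>.04)];print('knob cl',kk.mean(0),len(kk))
    m=near(k,.2)&(P[...,2]>.013)&(P[...,2]<.022)&(im['color'].min(-1)>150);q=P[m];print('foot',len(q),cv2.minAreaRect(q[:,:2].astype(np.float32)*1000) if len(q)>5 else 0)
a=cv2.imread('pics/scene0.png')[170:260,190:290];b=cv2.imread('pics/side0.png')[275:365,225:325]
cv2.imwrite('pics/c1.png',np.hstack([cv2.resize(a,(400,360)),cv2.resize(b,(400,360))]))
E
```

```text
ball (array([ 0.51844369, -0.2173776 ,  0.06643033]), [np.float64(0.002002023060628076), np.float64(0.002002023060628064)])
knob (array([0.62884966, 0.14439315, 0.06669238]), [np.float64(0.0008617516335695383), np.float64(0.0008617516335696363)])
scene stand z hist [1093  143  305 1180   66   15   19   37    0    0    3  109 1157   35
   12    8   26   36   55   75   48    1    0    0] 0.08449040483548935
0.01 [ 0.46753907 -0.267684    0.01004405] [ 0.55793044 -0.17266792  0.02996186] 1506
0.03 [ 0.47770203 -0.25752701  0.0300074 ] [ 0.55411432 -0.18081976  0.05482497] 1304
head z [  0 153 270 227 399 122 119 115 110 115 124 112 127 113 120 127 121]
2253 ((597.1619873046875, 211.10635375976562), (260.5331115722656, 114.69536590576172), 39.77104949951172)
1989 ((600.6612548828125, 216.75210571289062), (251.06980895996094, 111.52255249023438), 38.06659698486328)
knob cl [0.62589361 0.14148976 0.07050265] 56
foot 252 ((617.366943359375, 119.62006378173828), (240.57530212402344, 253.07017517089844), 57.74314498901367)
side stand z hist [211  81 212 464  27   7  23  28   0   0   5 114 451  15   5   7  15  23
  28  34  14   0   0   0] 0.08256046469184744
0.01 [ 0.47161268 -0.25645813  0.01000589] [ 0.5646363  -0.16989874  0.02974867] 691
0.03 [ 0.48187213 -0.25721072  0.03024618] [ 0.5566458  -0.17792711  0.05473419] 585
head z [  0 158 312 233 648  61  51  52  60  63  55  55  60  68  64  63  64]
1779 ((582.8602294921875, 195.8033447265625), (197.5447540283203, 83.67403411865234), 58.04194641113281)
1514 ((578.250244140625, 201.64776611328125), (194.49227905273438, 62.08165740966797), 61.730587005615234)
knob cl [0.62720341 0.14790513 0.07133253] 101
foot 448 ((548.0889892578125, 141.28167724609375), (88.54994201660156, 73.48440551757812), 6.022687911987305)
```

View pics/c1.png

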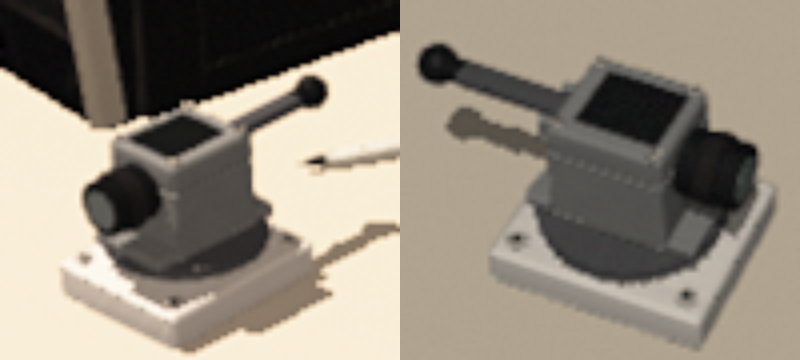

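The crop pair shows the head with its lens towards -x and the handle towards +x. Next I fit its top face and the flange plane.

```bash
python3 - <<'E'
from h import *
for n in('scene0','side0'):
    im=load(n);P=cloud(im);c=np.array([.548,.141])
    r=np.hypot(P[...,0]-c[0],P[...,1]-c[1])
    m=(r<.042)&(P[...,2]>.0745)&(P[...,2]<.081)
    lab,L,st,_=cv2.connectedComponentsWithStats(m.astype(np.uint8));i=1+st[1:,4].argmax()
    t=P[L==i];print(n,'top',len(t),np.median(t[:,2]),cv2.minAreaRect(t[:,:2].astype(np.float32)*1000),t.mean(0))
    # foot-plane from white
    m=(r<.07)&(P[...,2]>.014)&(P[...,2]<.021)&(im['color'].min(-1)>120);q=P[m];print('foot',len(q),cv2.minAreaRect(q[:,:2].astype(np.float32)*1000))
    b=np.array([.518,-.218]);r=np.hypot(P[...,0]-b[0],P[...,1]-b[1])
    for lo,hi in((.044,.055),(.01,.018)):
        q=P[(r<.06)&(P[...,2]>lo)&(P[...,2]<hi)];print('circ',np.median(q[:,2]),cv2.minEnclosingCircle(q[:,:2].astype(np.float32)*1000))
print(tri([ray(load('scene0'),267.9,192.5),ray(load('side0'),234.3,290.8)]))
E
```

```text
scene0 top 335 0.07818042889290025 ((545.000244140625, 137.6775360107422), (48.60362243652344, 45.68925476074219), 1.3697874546051025) [0.54306612 0.13494104 0.0779513 ]
foot 315 ((544.1256103515625, 136.58314514160156), (93.11903381347656, 76.8749771118164), 5.8019914627075195)
circ 0.0498497098875822 ((516.9320678710938, -219.1471710205078), 39.33646774291992)
circ 0.013665890948393395 ((515.0830078125, -220.3800048828125), 47.73878860473633)
side0 top 667 0.0779177780103559 ((548.0147094726562, 139.10104370117188), (48.08131790161133, 43.612972259521484), 3.0746853351593018) [0.54678399 0.14134105 0.07782092]
foot 608 ((547.9752807617188, 139.92120361328125), (89.3623275756836, 76.26312255859375), 5.789248943328857)
circ 0.0490102518751822 ((518.7255859375, -217.6365203857422), 39.71172332763672)
circ 0.012868149311657764 ((518.57568359375, -215.43478393554688), 46.97739791870117)
(array([0.63057673, 0.14427661, 0.06678012]), [np.float64(0.00038716769065459504), np.float64(0.00038716769065457346)])
```

```bash
python3 - <<'E'
from h import *
for n in('scene0','side0'):
    P=cloud(load(n));ok=load(n)['depth']>0
    print(n)
    for y0 in np.arange(-.4,.7,.1):
        m=ok&(P[...,1]>y0)&(P[...,1]<y0+.1)&(P[...,2]>.1)&(P[...,2]<.6)&(P[...,0]>.1)&(P[...,0]<1.2)
        q=P[m]; print(round(y0,1),m.sum(),np.percentile(q[:,0],[0,1,5,50]).round(3) if len(q) else '', q[:,2].max() if len(q) else '')
im=grab('wrist','w0');print(im['fx'],-im['R'].T@im['t'],im['R'])
E
```

```text
scene0
-0.4 5630 [0.848 0.85  0.851 0.901] 0.20819462227872476
-0.3 7211 [0.823 0.832 0.847 0.88 ] 0.24332305635253274
-0.2 5688 [0.822 0.838 0.844 0.869] 0.24332905285337358
-0.1 2357 [0.841 0.843 0.844 0.856] 0.24200022882587183
-0.0 0  
0.1 0  
0.2 25208 [0.569 0.575 0.586 0.758] 0.39531162580228923
0.3 3698 [0.589 0.592 0.594 0.6  ] 0.3873538879097966
0.4 2837 [0.578 0.581 0.583 0.599] 0.37376194479228203
0.5 0  
0.6 0  
side0
-0.4 1055 [0.852 0.853 0.854 0.866] 0.20661511571111107
-0.3 2589 [0.828 0.836 0.85  0.892] 0.2418109206747907
-0.2 3431 [0.827 0.838 0.848 0.889] 0.24200493668503278
-0.1 3372 [0.846 0.847 0.848 0.888] 0.24191591118687777
-0.0 0  
0.1 0  
0.2 14563 [0.573 0.576 0.578 0.596] 0.46766017384940634
0.3 36612 [0.591 0.596 0.596 0.6  ] 0.4676663870332588
0.4 13637 [0.582 0.583 0.585 0.603] 0.41046818708421073
0.5 0  
0.6 0  
371.64829954431775 [0.09851011 0.64581058 0.38238266] [[ 0.25084258  0.96802677 -0.00147656]
 [ 0.94244031 -0.24386346  0.22877255]
 [ 0.22109787 -0.05877747 -0.97347878]]
```

```bash
python3 - <<'E'
from h import *
for n in('scene0','side0'):
    P=cloud(load(n));ok=load(n)['depth']>0
    for x0 in np.arange(.55,.9,.05):
        m=ok&(P[...,0]>x0)&(P[...,0]<x0+.05)&(P[...,2]>.08)&(P[...,1]>.17)&(P[...,1]<.6)
        q=P[m];print(n,round(x0,2),m.sum(),np.percentile(q[:,1],[0,1,5]).round(3) if len(q) else '')
E
```

```text
scene0 0.55 6118 [0.256 0.259 0.26 ]
scene0 0.6 6637 [0.253 0.257 0.258]
scene0 0.65 3503 [0.251 0.254 0.255]
scene0 0.7 3459 [0.249 0.251 0.252]
scene0 0.75 2884 [0.246 0.249 0.25 ]
scene0 0.8 2638 [0.243 0.246 0.247]
scene0 0.85 2386 [0.242 0.243 0.245]
side0 0.55 31448 [0.26  0.266 0.27 ]
side0 0.6 31572 [0.259 0.276 0.286]
side0 0.65 2633 [0.257 0.262 0.268]
side0 0.7 1064 [0.254 0.258 0.261]
side0 0.75 135 [0.253 0.254 0.256]
side0 0.8 0 
side0 0.85 0
```

```bash
python3 -m crank '[[-0.66,-0.5,0,0,0,-0.2,-1],[-0.66,-0.5,0,0,0,-0.2,-1],[-0.66,-0.5,0,0,0,-0.2,-1],[-0.66,-0.5,0,0,0,-0.2,-1],[-0.66,-0.5,0,0,0,-0.2,-1],[-0.66,-0.5,0,0,0,-0.2,-1],[-0.66,-0.5,0,0,0,-0.2,-1],[-0.66,-0.5,0,0,0,-0.2,-1],[-0.97,-0.99,0,0,0,-0.2,-1],[-0.97,-0.99,0,0,0,-0.2,-1],[-0.97,-0.99,0,0,0,-0.2,-1],[-0.97,-0.99,0,0,0,-0.2,-1],[-0.97,-0.99,0,0,0,-0.2,-1],[-0.97,-0.99,0,0,0,-0.2,-1],[-0.97,-0.99,0,0,0,-0.2,-1]]'
python3 - <<'E'
from h import *
grab('wrist','w1')
E
```

```text
clock: 1.4
ee_pos: [0.4402, 0.1453, 0.2054]
tool_rot: [-3.141, 0.0, -3.086]
contact_force: [0.6, -0.0, 0.7]
width: 0.0941
finger_force: 0.0
```

View pics/w1.png

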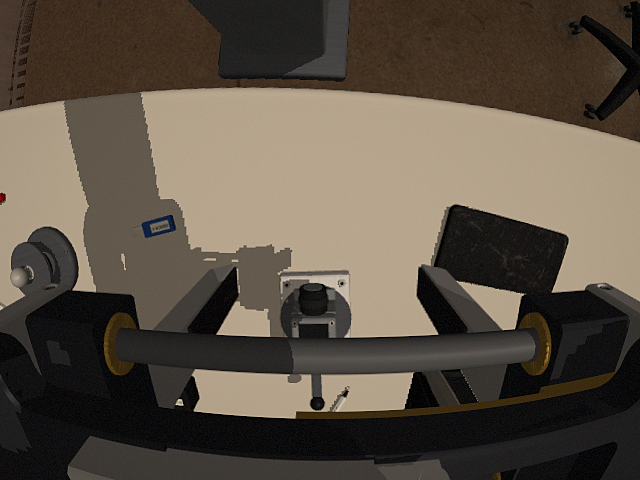

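The wrist view shows the knob at (317,403), the lens barrel at (314,298), the white block foot at (315,310) and the stand ball at (22,278).

```bash
python3 - <<'E'
from h import *
im=load('w1');print('knob',onz(im,317.3,403,.067,True))
g=cv2.cvtColor(im['color'],cv2.COLOR_RGB2GRAY)
# knob blob
for n,(u0,u1,v0,v1) in {'knob':(300,334,394,415),'lens':(298,330,280,318)}.items():
    m=(g[v0:v1,u0:u1]<45).astype(np.uint8);_,L,st,c=cv2.connectedComponentsWithStats(m);i=1+st[1:,4].argmax();print(n,c[i]+[u0,v0],st[i])
    u,v=c[i]+[u0,v0];print(onz(im,u,v,.067 if n=='knob' else .054,True))
m=((im['color'].min(-1)>170)&(im['color'].max(-1).astype(int)-im['color'].min(-1)<22)).astype(np.uint8);m[:260]=0;m[345:]=0;m[:,:270]=0;m[:,360:]=0
v,u=np.nonzero(m);print(len(u))
Q=np.array([onz(im,a,b,.018,True)[:2] for a,b in zip(u,v)]);print(cv2.minAreaRect((Q*1000).astype(np.float32)))
print('ball',onz(im,22,278,.0695,True))
E
```

```text
knob [0.62937814 0.14545833 0.067     ]
knob [316.96503497 402.87412587] [ 11   3  13  13 143]
[0.62922484 0.14509732 0.067     ]
lens [312.48322981 301.00993789] [  0   3  32  35 805]
[0.51556493 0.13551308 0.054     ]
0Traceback (most recent call last):
  File "<stdin>", line 10, in <module>
cv2.error: OpenCV(4.12.0) /io/opencv/modules/imgproc/src/convhull.cpp:143: error: (-215:Assertion failed) total >= 0 && (depth == CV_32F || depth == CV_32S) in function 'convexHull'
```

```bash
python3 -m crank '[[-0.472,-0.026,0.1,0,0,-0.02,-0.2],[-0.472,-0.026,0.1,0,0,-0.02,-0.2],[-0.472,-0.026,0.1,0,0,-0.02,-0.2],[-0.472,-0.026,0.1,0,0,-0.02,-0.2],[-0.472,-0.026,0.1,0,0,-0.02,-0.2],[-0.472,-0.026,0.25,0,0,-0.02,-0.2],[-0.472,-0.026,0.25,0,0,-0.02,-0.2],[-0.472,-0.026,0.25,0,0,-0.02,-0.2]]'
python3 - <<'E'
from h import *
im=grab('wrist','w2');s=robot.read_state();print(s['ee_pos'],s['tool_rot'])
grab('scene','s2')
a=cv2.imread('pics/w2.png')[270:480,200:440];b=cv2.imread('pics/s2.png')[130:270,180:340]
cv2.imwrite('pics/c2.png',np.hstack([cv2.resize(a,(400,350)),cv2.resize(b,(400,350))]))
E
```

```text
clock: 2.12
ee_pos: [0.6242, 0.1513, 0.099]
tool_rot: [3.141, -0.011, -3.047]
contact_force: [-0.6, -0.3, -0.2]
width: 0.0564
finger_force: 0.0
[0.62582059 0.15129281 0.10220538] [ 3.14115638 -0.00651669 -3.04737162]
```

View pics/c2.png

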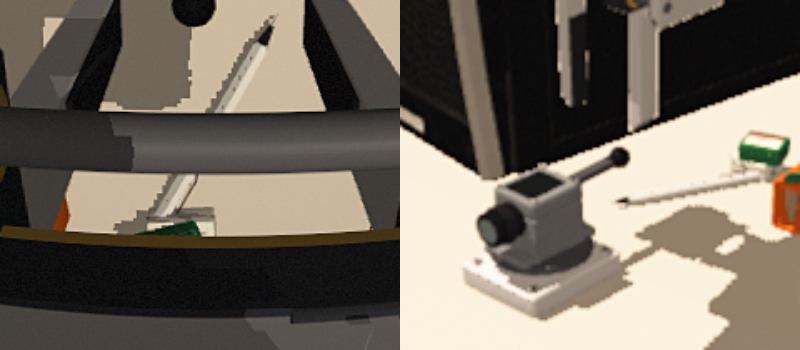

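The left crop shows the knob at about full pixel (316,275), left of the fingers' centre. The right crop shows the fingers hanging above and beyond the knob.

```bash
python3 - <<'E'
from h import *
im=grab('wrist','w3');s=robot.read_state();print(s['ee_pos'],s['tool_rot'])
g=cv2.cvtColor(im['color'],cv2.COLOR_RGB2GRAY)
u0,u1,v0,v1=298,334,252,292
m=(g[v0:v1,u0:u1]<50).astype(np.uint8);_,L,st,c=cv2.connectedComponentsWithStats(m);i=1+st[1:,4].argmax();u,v=c[i]+[u0,v0];print(u,v,st[i]);print(onz(im,u,v,.067,True))
E
```

```text
[0.62865368 0.1511297  0.10670586] [ 3.14153123e+00  1.52017806e-03 -3.04759174e+00]
316.21456692913387 263.6653543307087 [  6   0  25  25 508]
[0.6295115  0.14499611 0.067     ]
```

```bash
python3 -m crank '[[0,-0.0155,0.07,0,0,0,-0.2],[0,-0.0155,0.145,0,0,0,-0.2],[0,-0.0155,0.145,0,0,0,0.2],[0,-0.0155,0.145,0,0,0,0.4],[0,-0.0155,0.145,0,0,0,0.5],[0,-0.0155,0.145,0,0,0,0.55]]' 5
python3 - <<'E'
from h import *
im=grab('wrist','w4');s=robot.read_state();print(s['ee_pos'],s['tool_rot'],s['contact_force'],s['width'])
g=cv2.cvtColor(im['color'],cv2.COLOR_RGB2GRAY)
cv2.imwrite('pics/c4.png',cv2.resize(im['color'][150:420,180:460,::-1],(560,540)))
E
```

```text
clock: 2.77
ee_pos: [0.6309, 0.1443, 0.0507]
tool_rot: [-3.141, 0.005, -3.048]
contact_force: [0.7, 0.3, -0.3]
width: 0.0335
finger_force: 0.0
[0.63065782 0.14421913 0.05034186] [-3.14139995  0.00449513 -3.04855847] [-1.21152695 -0.3523691  -0.81334138] 0.029251108205156334
```

View pics/c4.png

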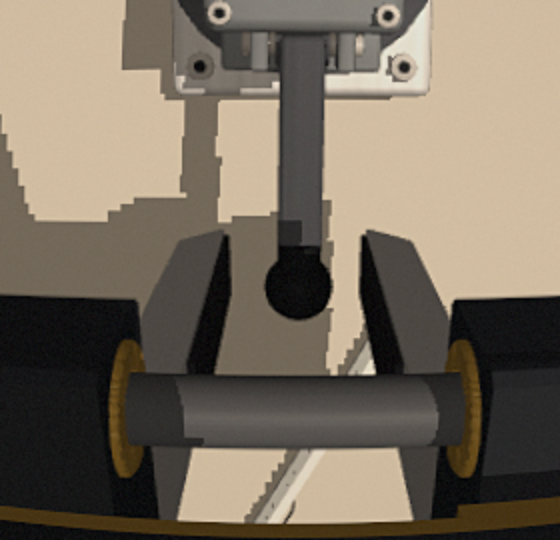

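The knob at crop (298,287) is centred between the fingertips, so I close gently.

```bash
python3 -m crank '[[0,0,0.005,0,0,0,0.8],[0,0,0.005,0,0,0,0.8],[0,0,0.005,0,0,0,0.8],[0,0,0.005,0,0,0,0.8]]' 6; python3 -c "
from cell import robot;s=robot.read_state();print(s)"
```

```text
clock: 3.15
ee_pos: [0.6293, 0.144, 0.046]
tool_rot: [3.142, 0.001, -3.049]
contact_force: [1.6, 1.1, 0.8]
width: 0.0152
finger_force: 6.0
{'clock': 3.15, 'qpos': array([ 4.95320028e-02,  4.13599621e-01,  1.65956337e+00,  6.64898104e-05,
        1.06725770e+00, -1.61395835e+00]), 'dq': array([-0.00077686,  0.00362607,  0.00191325,  0.00013927, -0.00140073,
       -0.00218582]), 'tau': array([ 5.80600245e-04, -4.33858323e+01, -2.64217222e+01, -8.04349151e-02,
        2.87125949e-01, -1.92823692e-02]), 'ee_pos': array([0.6293405 , 0.14395261, 0.04596914]), 'tool_rot': array([ 3.14158500e+00,  1.17337792e-03, -3.04893068e+00]), 'contact_force': array([1.6344601 , 1.07793213, 0.79541964]), 'wrist_torque': array([ 0.09356793, -0.17013491, -0.02772767]), 'finger_force': 6.000027358531952, 'width': 0.015196964723774194}
```

```bash
python3 -m crank '[[0.002,0,-0.014,0,0,0,0.8],[0.0053,0,-0.0276,0,0,0,0.8],[0.0076,0,-0.034,0,0,0,0.8],[0.01,0,-0.0408,0,0,0,0.8],[0.013,0,-0.047,0,0,0,0.8],[0.0159,0,-0.0535,0,0,0,0.8],[0.0195,0,-0.0595,0,0,0,0.8],[0.0231,0,-0.0656,0,0,0,0.8],[0.0231,0,-0.0656,0,0,0,0.8]]'
python3 -m crank '[[0.004,0,-0.006,0,0,0,0.8],[0.0084,0,-0.0113,0,0,0,0.8],[0.013,0,-0.0165,0,0,0,0.8],[0.018,0,-0.0217,0,0,0,0.8],[0.0225,0,-0.026,0,0,0,0.8],[0.0265,0,-0.0295,0,0,0,0.8],[0.0265,0,-0.0295,0,0,0,0.8],[0.0265,0,-0.0295,0,0,0,0.8]]'
python3 - <<'E'
from h import *
grab('scene','s5');grab('side','d5')
a=cv2.imread('pics/s5.png')[140:270,180:310];b=cv2.imread('pics/d5.png')[220:370,200:350]
cv2.imwrite('pics/c5.png',np.hstack([cv2.resize(a,(400,400)),cv2.resize(b,(400,400))]))
E
```

```text
clock: 3.9
ee_pos: [0.6194, 0.1431, 0.0721]
tool_rot: [3.142, -0.0, -3.049]
contact_force: [0.7, -0.6, 0.2]
width: 0.0154
finger_force: 6.0
clock: 4.57
ee_pos: [0.609, 0.1421, 0.0836]
tool_rot: [-3.141, -0.0, -3.049]
contact_force: [0.0, 0.7, 0.1]
width: 0.0149
finger_force: 6.0
```

View pics/c5.png

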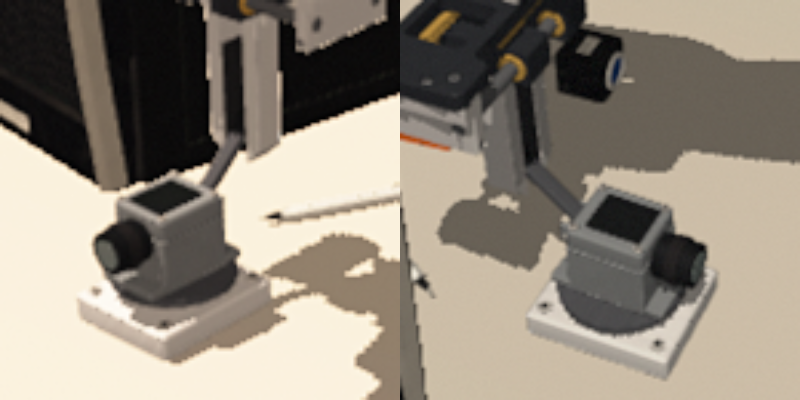

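The handle is up, and the head still sits upright on the parking block. I release and rise over the head.

```bash
python3 -m crank '[[0,0,0,0,0,0,-0.1],[0,0,0,0,0,0,-0.3],[0,0,0,0,0,0,-0.3],[0,0,-0.1,0,0,0,-0.3],[0,0,-0.2,0,0,0,-0.4],[0,0,-0.2,0,0,0,-0.4],[0.1,0,-0.2,0,0,0,-0.4],[0.156,0,-0.2,0,0,0,-0.4],[0.156,0,-0.2,0,0,0,-0.4],[0.156,0,-0.2,0,0,0,-0.4],[0.156,0,-0.2,0,0,0,-0.4],[0.156,0,-0.2,0,0,0,-0.4]]'
python3 - <<'E'
from h import *
im=grab('wrist','w6');s=robot.read_state();print(s['ee_pos'],s['tool_rot'],s['contact_force'],s['width'])
cv2.imwrite('pics/c6.png',cv2.resize(im['color'][130:430,170:470,::-1],(600,600)))
E
```

```text
clock: 5.67
ee_pos: [0.548, 0.1362, 0.1639]
tool_rot: [-3.142, 0.001, -3.049]
contact_force: [-0.0, -0.5, -0.2]
width: 0.066
finger_force: 0.0
[0.54794432 0.13625294 0.16378924] [-3.14151670e+00  8.44238286e-04 -3.04896943e+00] [ 0.35061385 -0.55210633  0.10795569] 0.06592519445750428
```

View pics/c6.png

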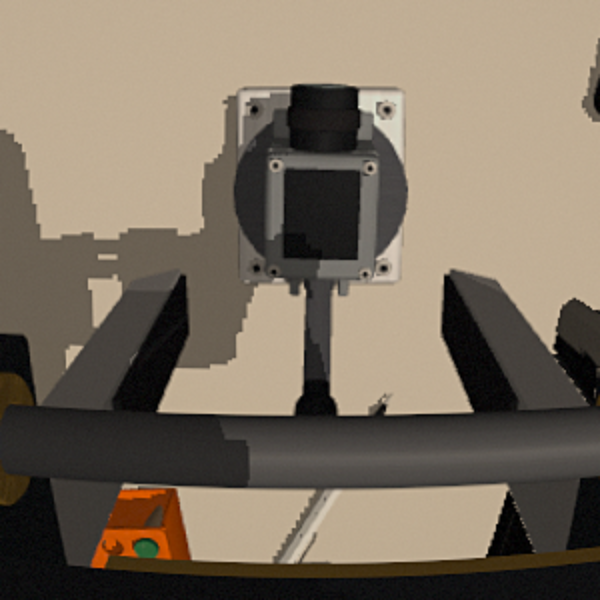

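The wrist crop shows the head's four top screws at (275,166), (370,168), (272,271) and (365,274).

```bash
python3 - <<'E'
from h import *
im=load('w6')
p=[onz(im,170+a/2,130+b/2,.078,True) for a,b in((275,166),(370,168),(272,271),(365,274))]
p=np.array(p)[:,:2];print(p,p.mean(0))
print([np.arctan2(*(b-a)[::-1]) for a,b in((p[0],p[2]),(p[1],p[3]))],[np.linalg.norm(b-a) for a,b in((p[0],p[2]),(p[1],p[3]),(p[0],p[1]))], np.arctan2(*((p[1]-p[0])[::-1])))
m=(im['color'].max(-1)<48).astype(np.uint8);m[:210]=0;m[262:]=0;m[:,:308]=0;m[:,352:]=0
v,u=np.nonzero(m);Q=np.array([onz(im,a,b,.078,True)[:2] for a,b in zip(u,v)]);print(cv2.minAreaRect((Q*1000).astype(np.float32)))
E
```

```text
[[0.52782937 0.1204199 ]
 [0.52540238 0.15456415]
 [0.56738394 0.12244795]
 [0.56538665 0.15708474]] [0.54650059 0.13862918]
[np.float64(0.051227279252412695), np.float64(0.06295632245611027)] [np.float64(0.039606521080954464), np.float64(0.040063634888767914), np.float64(0.03423039797903071)] 1.6417574036075884
((543.2545166015625, 137.12118530273438), (35.2326545715332, 29.7226619720459), 5.242905616760254)
```

```bash
python3 -m crank '[[0.003,0.006,0.1,0,0,0.013,-0.4],[0.003,0.006,0.2,0,0,0.013,-0.4],[0.003,0.006,0.25,0,0,0.013,-0.4],[0.003,0.006,0.305,0,0,0.013,-0.4],[0.003,0.006,0.305,0,0,0.013,-0.4],[0.003,0.006,0.305,0,0,0.013,0],[0.003,0.006,0.305,0,0,0.013,0.3],[0.003,0.006,0.305,0,0,0.013,0.3],[0.003,0.006,0.305,0,0,0.013,0.3]]' 5; python3 -c "
from cell import robot;s=robot.read_state();print(s)"
```

```text
clock: 6.47
ee_pos: [0.547, 0.1387, 0.0434]
tool_rot: [-3.142, 0.003, -3.069]
contact_force: [1.1, -0.3, 0.5]
width: 0.0424
finger_force: 0.0
{'clock': 6.4667, 'qpos': array([ 4.73700177e-02,  2.50697541e-01,  1.87683557e+00,  2.46046930e-05,
        1.01071646e+00, -1.59579393e+00]), 'dq': array([ 0.00087437,  0.00220532,  0.0082878 ,  0.0003618 , -0.00184151,
        0.00087988]), 'tau': array([-1.80257892e-02, -3.61813045e+01, -2.60491651e+01, -1.53743941e-02,
        7.09439255e-02,  6.18919171e-05]), 'ee_pos': array([0.54704836, 0.13866539, 0.04337622]), 'tool_rot': array([-3.14152998,  0.00334256, -3.06923796]), 'contact_force': array([ 1.10716819, -0.32629049,  0.45295025]), 'wrist_torque': array([0.02632319, 0.03051144, 0.03178894]), 'finger_force': 0.006155639130156487, 'width': 0.04244448228034077}
```

```bash
python3 -m crank '[[0,0,0,0,0,0,0.6],[0,0,0,0,0,0,0.6],[0,0,0,0,0,0,0.6]]' 8; python3 -m crank '[[0,0,0,0,0,0,1],[0,0,0,0,0,0,1],[0,0,0,0,0,0,1]]' 55; python3 -m crank '[[0,0,-0.006,0,0,0,1],[0,0,-0.012,0,0,0,1],[0,0,-0.018,0,0,0,1],[0,0,-0.024,0,0,0,1],[0,0,-0.03,0,0,0,1],[0,0,-0.04,0,0,0,1],[0,0,-0.06,0,0,0,1],[0,0,-0.09,0,0,0,1],[0,0,-0.09,0,0,0,1]]'
python3 - <<'E'
from h import *
s=robot.read_state();print(s['ee_pos'],s['contact_force'])
grab('scene','s7');im=grab('wrist','w7');print(im['color'].shape)
a=cv2.imread('pics/s7.png')[130:270,180:320]
cv2.imwrite('pics/c7.png',np.hstack([cv2.resize(a,(400,400)),cv2.resize(im['color'][130:430,170:470,::-1],(400,400))]))
E
```

```text
clock: 6.72
ee_pos: [0.547, 0.1387, 0.0432]
tool_rot: [-3.142, 0.003, -3.069]
contact_force: [-0.5, 0.0, 7.1]
width: 0.0419
finger_force: 8.0
clock: 6.97
ee_pos: [0.547, 0.1387, 0.0432]
tool_rot: [3.142, 0.003, -3.069]
contact_force: [0.8, 0.7, 6.7]
width: 0.0419
finger_force: 55.0
clock: 7.72
ee_pos: [0.5468, 0.1388, 0.0806]
tool_rot: [-3.142, 0.003, -3.069]
contact_force: [0.9, 0.8, -2.1]
width: 0.0417
finger_force: 55.0
[0.5468134  0.13878037 0.08061661] [ 0.87043209  0.84915862 -2.06840029]
(480, 640, 3)
```

View pics/c7.png

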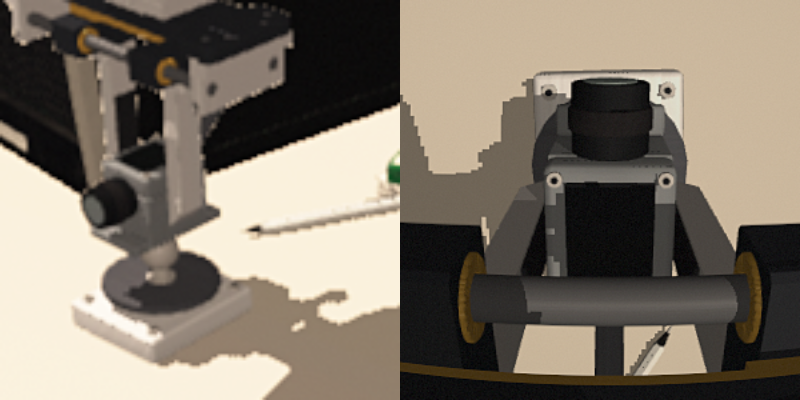

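The head is off the park ball and hangs straight in the grip, and the ball is now visible. I raise it, carry it part way and compare the two balls in the fixed views.

```bash
python3 -m crank '[[0,0,-0.1,0,0,0,1],[0,0,-0.2,0,0,0,1],[0,-0.05,-0.225,0,0,0,1],[0.02,-0.12,-0.225,0,0,0,1],[0.03,-0.2,-0.225,0,0,0,1],[0.045,-0.28,-0.225,0,0,0,1],[0.06,-0.36,-0.225,0,0,0,1],[0.077,-0.44,-0.225,0,0,0,1],[0.077,-0.468,-0.225,0,0,0,1],[0.077,-0.468,-0.225,0,0,0,1],[0.077,-0.468,-0.225,0,0,0,1]]'
python3 - <<'E'
from h import *
S=grab('scene','s8');D=grab('side','d8');W=grab('wrist','w8')
def proj(im,X):
    c=im['R']@X+im['t'];return np.array([im['fx']*c[0]/c[2]+im['cx'],im['fy']*c[1]/c[2]+im['cy']])
def ballpx(im,X):
    u,v=proj(im,np.array(X)).astype(int);r=14
    g=cv2.cvtColor(im['color'],cv2.COLOR_RGB2GRAY)[v-r:v+r,u-r:u+r]
    return g,u-r,v-r
tiles=[]
for t,X in(('park',[.547,.1387,.05]),('stand',[.518,-.218,.0695])):
    for n,im in(('S',S),('D',D)):
        src=im if t=='park' else load('scene0' if n=='S' else 'side0')
        g,u,v=ballpx(src,X);print(t,n,u,v)
        tiles.append(cv2.resize(src['color'][v:v+28,u:u+28,::-1],(280,280),interpolation=cv2.INTER_NEAREST))
cv2.imwrite('pics/c8.png',np.vstack([np.hstack(tiles[:2]),np.hstack(tiles[2:])]))
E
```

```text
clock: 8.73
ee_pos: [0.5281, -0.0501, 0.1672]
tool_rot: [3.141, -0.001, -3.07]
contact_force: [0.0, 0.6, -3.3]
width: 0.0417
finger_force: 55.0
park S 221 202
park D 268 300
stand S 365 287
stand D 373 181
```

View pics/c8.png

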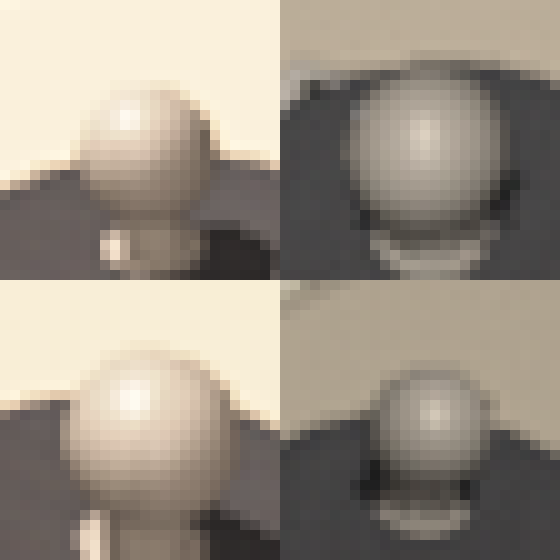

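The four tiles show the park ball centred at scene (235.0,216.6) and side (282.2,314.0), and the stand ball at scene (379.1,301.9) and side (387.6,195.3).

```bash
python3 - <<'E'
from h import *
S=load('s8');D=load('d8')
p=tri([ray(S,235.0,216.6),ray(D,282.2,314.0)]);b=tri([ray(S,379.1,301.9),ray(D,387.6,195.3)]);print(p,b,b[0]-p[0])
W=load('w8');
g=W['color'][:,:,::-1]
cv2.imwrite('pics/c9.png',g)
print(onz(S,235,216.6,.05),onz(D,282.2,314,.05),[ (onz(S,379.1,301.9,z),onz(D,387.6,195.3,z)) for z in(.067,.069,.071)])
E
```

```text
(array([0.54729555, 0.1386678 , 0.05009293]), [np.float64(0.0012157310864639513), np.float64(0.0012157310864640187)]) (array([ 0.51817188, -0.21808492,  0.06977915]), [np.float64(0.0008221299317542194), np.float64(0.0008221299317543216)]) [-0.02912367 -0.35675273  0.01968622]
[0.54567686 0.13804609 0.05      ] [0.54867986 0.13781599 0.05      ] [(array([ 0.51995813, -0.2161723 ,  0.067     ]), array([ 0.52041006, -0.22317799,  0.067     ])), (array([ 0.51782792, -0.21773609,  0.069     ]), array([ 0.51942579, -0.22019219,  0.069     ])), (array([ 0.51569772, -0.21929989,  0.071     ]), array([ 0.51844151, -0.21720638,  0.071     ]))]
```

View pics/c9.png

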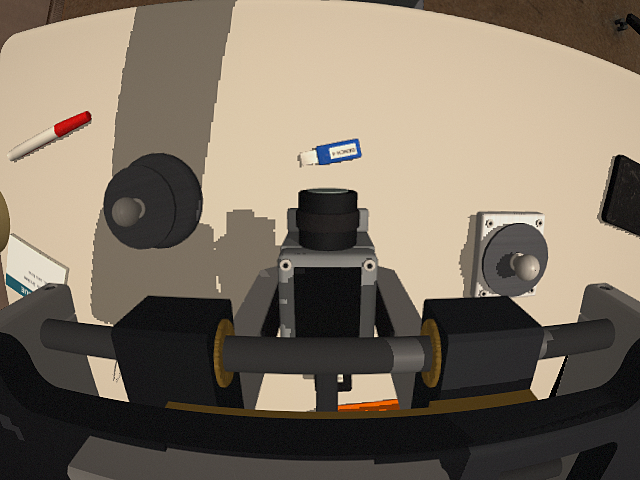

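The wrist view shows the stand ball at (127,211) and the park ball at (525,266), which gives a third estimate.

```bash
python3 - <<'E'
from h import *
S=load('s8');D=load('d8');W=load('w8');s=robot.read_state();print(s['ee_pos'])
g=cv2.cvtColor(W['color'],cv2.COLOR_RGB2GRAY)
c=[]
for u,v in((127,211),(525,266)):
    k=g[v-24:v+24,u-24:u+24];h=cv2.HoughCircles(cv2.resize(k,None,fx=4,fy=4,interpolation=cv2.INTER_CUBIC),cv2.HOUGH_GRADIENT,1,200,param1=80,param2=15,minRadius=36,maxRadius=80)[0][0]
    c.append((u-24+h[0]/4-.4,v-24+h[1]/4-.4));print(c[-1],h[2]/4)
print(onz(W,*c[1],.05,True),onz(W,*c[0],.0698,True))
print(tri([ray(S,379.1,301.9),ray(D,387.6,195.3),ray(W,*c[0],True)]),tri([ray(S,235,216.6),ray(D,282.2,314),ray(W,*c[1],True)]))
E
```

```text
[ 0.52826194 -0.04900135  0.16726968]
(np.float32(126.475), np.float32(211.725)) 15.125
(np.float32(524.975), np.float32(266.975)) 14.025
[0.54674402 0.13605911 0.05      ] [ 0.5175176 -0.2167757  0.0698   ]
(array([ 0.51801213, -0.21765391,  0.06959995]), [np.float64(0.0005988710719907606), np.float64(0.001162512150973176), np.float64(0.0007576143055347954)]) (array([0.54729314, 0.13781363, 0.04948372]), [np.float64(0.0014308969968507195), np.float64(0.00147128862772685), np.float64(0.0012142719359386049)])
```

```bash
python3 -m crank '[[0.01,-0.08,0,0,0,0,1],[0.02,-0.16,0,0,0,0,1],[0.03,-0.24,0,0,0,0,1],[0.04,-0.32,0,0,0,0,1],[0.056,-0.4,0,0,0,0,1],[0.056,-0.418,0,0,0,0,1],[0.056,-0.418,0.06,0,0,0,1],[0.056,-0.418,0.13,0,0,0,1],[0.056,-0.418,0.13,0,0,0,1],[0.056,-0.418,0.13,0,0,0,1],[0.056,-0.418,0.13,0,0,0,1],[0.056,-0.418,0.13,0,0,0,1]]'
python3 - <<'E'
from h import *
grab('scene','s9');grab('side','d9')
s=robot.read_state();print(s['ee_pos'],s['tool_rot'],s['contact_force'],s['wrist_torque'])
E
```

```text
clock: 9.88
ee_pos: [0.5195, -0.2188, 0.1176]
tool_rot: [-3.14, 0.003, -3.068]
contact_force: [-0.3, -0.4, -2.8]
width: 0.0417
finger_force: 55.0
[ 0.51924725 -0.21901188  0.11737296] [-3.13965139e+00  2.46018693e-03 -3.06857845e+00] [ 0.26650363 -0.79532306 -3.26306724] [-0.00310715  0.00320756  0.02172804]
```

```bash
python3 -m crank '[[0.003,0.0035,0.025,0,0,0,1],[0.003,0.0035,0.045,0,0,0,1],[0.003,0.0035,0.05,0,0,0,1],[0.003,0.0035,0.055,0,0,0,1],[0.003,0.0035,0.06,0,0,0,1],[0.003,0.0035,0.06,0,0,0,1]]'; python3 -c "
from cell import robot;s=robot.read_state();print(s['ee_pos'],s['contact_force'],s['wrist_torque'])"
```

```text
clock: 10.48
ee_pos: [0.5166, -0.2173, 0.091]
tool_rot: [3.141, -0.001, -3.069]
contact_force: [0.1, 0.9, -2.8]
width: 0.0415
finger_force: 55.0
[ 0.51656493 -0.21732821  0.09096426] [ 0.06301275  0.89288704 -2.77034467] [ 0.06283573  0.00699267 -0.01729259]
```

```bash
python3 -m crank '[[-0.003,0,0.004,0,0,0,1],[-0.003,0,0.008,0,0,0,1],[-0.003,0,0.012,0,0,0,1],[-0.003,0,0.016,0,0,0,1],[-0.003,0,0.016,0,0,0,1]]'; python3 -c "
from cell import robot;s=robot.read_state();print(s['ee_pos'],s['contact_force'],s['wrist_torque'])"
```

```text
clock: 10.9
ee_pos: [0.5179, -0.2174, 0.0848]
tool_rot: [-3.142, -0.0, -3.069]
contact_force: [0.1, 0.2, -3.1]
width: 0.0413
finger_force: 55.0
[ 0.51794769 -0.21739044  0.08480528] [ 0.1303043   0.204378   -3.05114295] [-0.05767777  0.01373428  0.00506879]
```

```bash
python3 -m crank '[[0,0,0.004,0,0,0,1],[0,0,0.008,0,0,0,1],[0,0,0.012,0,0,0,1],[0,0,0.016,0,0,0,1],[0,0,0.018,0,0,0,1],[0,0,0.018,0,0,0,1]]'; python3 -c "
from cell import robot;s=robot.read_state();print(s['ee_pos'],s['contact_force'],s['wrist_torque'])"
```

```text
clock: 11.4
ee_pos: [0.518, -0.2175, 0.0778]
tool_rot: [-3.141, 0.0, -3.069]
contact_force: [0.2, -2.0, -3.9]
width: 0.0416
finger_force: 55.0
[ 0.518033   -0.21754346  0.07776592] [ 0.23285651 -1.95466028 -3.88015455] [-0.37675843 -0.05882935  0.01163776]
```

A light side touch of 2 N towards -y shows up, so I shift 0.8 mm that way and go on.

```bash
python3 -m crank '[[0,-0.002,0,0,0,0,1],[0,-0.002,0.004,0,0,0,1],[0,-0.002,0.008,0,0,0,1],[0,-0.002,0.01,0,0,0,1],[0,-0.002,0.01,0,0,0,1]]'; python3 -c "
from cell import robot;s=robot.read_state();print(s['ee_pos'],s['contact_force'],s['wrist_torque'])"
```

```text
clock: 11.82
ee_pos: [0.5178, -0.2178, 0.0734]
tool_rot: [3.141, -0.001, -3.069]
contact_force: [-0.0, 0.8, -2.2]
width: 0.0416
finger_force: 55.0
[ 0.51777852 -0.21783338  0.07344686] [-0.00335652  0.76288435 -2.17142977] [-0.0095459   0.01309902  0.03363918]
```

```bash
for i in 1; do python3 -m crank '[[0,0,0.0025,0,0,0,1],[0,0,0.005,0,0,0,1],[0,0,0.0075,0,0,0,1],[0,0,0.0075,0,0,0,1]]'; done; python3 -m crank '[[0,0,0.0025,0,0,0,1],[0,0,0.005,0,0,0,1],[0,0,0.005,0,0,0,1]]';python3 -m crank '[[0,0,0.0025,0,0,0,1],[0,0,0.005,0,0,0,1],[0,0,0.005,0,0,0,1]]'
```

```text
clock: 12.15
ee_pos: [0.5183, -0.2185, 0.071]
tool_rot: [-3.141, 0.0, -3.069]
contact_force: [0.4, -1.5, -2.9]
width: 0.0418
finger_force: 55.0
clock: 12.4
ee_pos: [0.5186, -0.2186, 0.0697]
tool_rot: [-3.141, 0.001, -3.069]
contact_force: [-0.5, -1.6, 2.0]
width: 0.0421
finger_force: 55.0
clock: 12.65
ee_pos: [0.519, -0.2183, 0.0673]
tool_rot: [-3.141, 0.002, -3.07]
contact_force: [3.8, -0.4, 0.6]
width: 0.0415
finger_force: 55.0
```

```bash
python3 -m crank '[[-0.001,0,0.0025,0,0,0,1],[-0.001,0,0.005,0,0,0,1],[-0.001,0,0.005,0,0,0,1]]';python3 -m crank '[[0,0,0.0025,0,0,0,1],[0,0,0.005,0,0,0,1],[0,0,0.005,0,0,0,1]]'
```

```text
clock: 12.9
ee_pos: [0.5185, -0.2179, 0.0642]
tool_rot: [3.141, 0.0, -3.069]
contact_force: [3.6, -1.6, -3.2]
width: 0.0422
finger_force: 55.0
clock: 13.15
ee_pos: [0.5183, -0.2181, 0.0631]
tool_rot: [3.141, -0.001, -3.069]
contact_force: [-0.4, 0.1, 3.3]
width: 0.0419
finger_force: 55.0
```

```bash
python3 -m crank '[[0,0,0.002,0,0,0,1],[0,0,0.002,0,0,0,1],[0,0,0.002,0,0,0,1]]';python3 -m crank '[[0,0,0.002,0,0,0,1],[0,0,0.002,0,0,0,1],[0,0,0.002,0,0,0,1]]'
```

```text
clock: 13.4
ee_pos: [0.5183, -0.2181, 0.0631]
tool_rot: [3.141, -0.001, -3.069]
contact_force: [-3.3, 1.7, 8.9]
width: 0.0416
finger_force: 55.0
clock: 13.65
ee_pos: [0.5183, -0.2181, 0.0631]
tool_rot: [3.141, -0.001, -3.069]
contact_force: [-6.2, 3.0, 13.2]
width: 0.0415
finger_force: 55.0
```

```bash
python3 -m crank '[[0.002,0.001,0.002,0,0,0,1],[0.002,0.001,0.004,0,0,0,1],[0.002,0.001,0.004,0,0,0,1]]'
python3 - <<'E'
from h import *
S=grab('scene','s10');D=grab('side','d10');print(robot.read_state()['contact_force'])
a=S['color'][220:370,300:450,::-1];b=D['color'][120:250,320:450,::-1]
cv2.imwrite('pics/c10.png',np.hstack([cv2.resize(a,(400,400)),cv2.resize(b,(400,400))]))
E
```

```text
clock: 13.9
ee_pos: [0.5184, -0.2181, 0.0631]
tool_rot: [-3.141, 0.0, -3.069]
contact_force: [-7.4, 4.1, 21.7]
width: 0.0419
finger_force: 55.0
[-8.59227085  5.2046323  21.32776778]
```

View pics/c10.png

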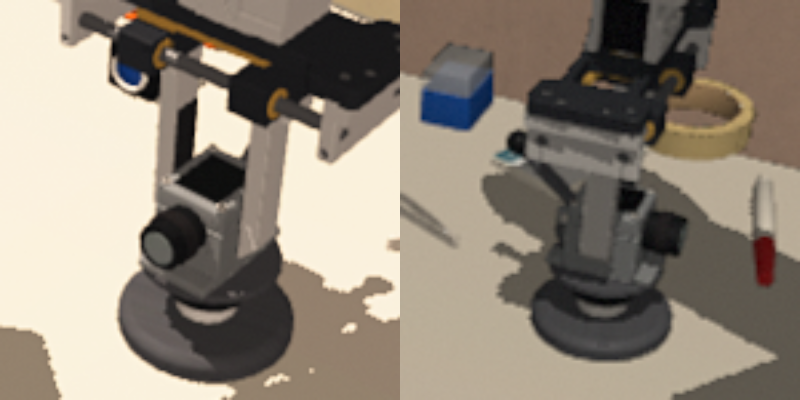

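The head sits flat on the flange in both views, and z holds at 0.0631 while the force rises to about 21 N, so it is home. I have viewed 12 pictures, over the limit of 10, so from here I use numbers only. I relax the press, release, and go to the knob.

```bash
python3 -m crank '[[0,-0.001,-0.003,0,0,0,1],[0,-0.001,-0.006,0,0,0,1],[0,-0.001,-0.006,0,0,0,1]]' 20; python3 -m crank '[[0,0,0,0,0,0,0.2],[0,0,0,0,0,0,-0.1],[0,0,0,0,0,0,-0.3],[0,0,0,0,0,0,-0.3],[0,0,0,0,0,0,-0.3],[0,0,-0.08,0,0,0,-0.3],[0,0,-0.16,0,0,0,-0.3],[0,0,-0.242,0,0,0,-0.3],[0,0,-0.242,0,0,0,-0.3],[0,0,-0.242,0,0,0,-0.3],[0,0,-0.242,0,0,0,-0.3]]'
python3 - <<'E'
from h import *
im=grab('wrist','w11');s=robot.read_state();print(s['ee_pos'],s['tool_rot'],s['contact_force'],s['width'])
# camera-seen black top panel centre/yaw at housing top z=.098
R,t=im['R'],im['t'];c=R@np.array([.518,-.218,.098])+t;th=np.arctan2(np.hypot(*c[:2]),c[2]);k=th*im['fx']/np.hypot(*c[:2]);u,v=int(c[0]*k+im['cx']),int(c[1]*k+im['cy']);print(u,v)
m=(im['color'].max(-1)<48).astype(np.uint8);_,L=cv2.connectedComponents(m[v-40:v+40,u-40:u+40]);q=np.argwhere(L==L[40,40]);print(len(q),L[40,40])
Q=np.array([onz(im,b+u-40,a+v-40,.098,True)[:2] for a,b in q]);print(cv2.minAreaRect((Q*1000).astype(np.float32)))
E
```

```text
clock: 14.25
ee_pos: [0.5183, -0.2182, 0.0631]
tool_rot: [-3.141, 0.001, -3.069]
contact_force: [0.6, 2.4, 7.1]
width: 0.0416
finger_force: 20.0
clock: 15.17
ee_pos: [0.517, -0.2178, 0.1579]
tool_rot: [3.141, -0.001, -3.069]
contact_force: [-0.9, -0.6, -0.5]
width: 0.061
finger_force: 0.0
[ 0.51664023 -0.2175207   0.15708216] [ 3.13961494e+00 -2.52546214e-03 -3.06926551e+00] [-0.16813007  1.34139998 -0.62893018] 0.06099369787076095
326 253
2041 8
((515.4572143554688, -218.14617919921875), (33.02988815307617, 27.56682014465332), 4.084030628204346)
```

```bash
python3 -m crank '[[-0.06,0,0,0,0,0,-0.3],[-0.12,0,0,0,0,0,-0.3],[-0.159,0,0,0,0,0,-0.3],[-0.159,0,0,0,0,0,-0.3],[-0.159,0,0,0,0,0,-0.3],[-0.159,0,0,0,0,0,-0.3]]'
python3 - <<'E'
from h import *
im=grab('wrist','w12');s=robot.read_state();print(s['ee_pos'],s['tool_rot'],s['contact_force'],s['width'])
X=np.array([.5815,-.2136,.1245])
c=im['R']@X+im['t'];th=np.arctan2(np.hypot(*c[:2]),c[2]);k=th*im['fx']/np.hypot(*c[:2]);u,v=int(c[0]*k+im['cx']),int(c[1]*k+im['cy']);print(u,v)
g=im['color'].max(-1)
for r in range(v-32,v+33,4): print(r,''.join('#' if x<40 else '+' if x<80 else '.' for x in g[r,u-50:u+50:2]))
E
```

```text
clock: 15.72
ee_pos: [0.5798, -0.2132, 0.1573]
tool_rot: [3.14, -0.003, -3.069]
contact_force: [-0.3, -0.1, -0.2]
width: 0.0613
finger_force: 0.0
[ 0.57983093 -0.21336087  0.1577428 ] [ 3.14043497e+00 -1.98838398e-03 -3.06960503e+00] [ 0.19766363 -0.23507369  0.22163369] 0.06125212537178282
325 266
234 ......................#+++++++....................
238 ......................#+++++++....................
242 ......................++++++++....................
246 ......................++++++++....................
250 ......................########....................
254 ......................########....................
258 ......................########....................
262 ....................###########+..................
266 ...................#############..................
270 ...................+############..................
274 ....................+##########...................
278 ......................#######+....................
282 ..................................................
286 ...+..............................................
290 .+................................................
294 ..................................................
298 ..................................................
```

The knob blob lies where predicted, so I descend and pinch it gently.

```bash
python3 -m crank '[[-0.004,-0.001,0.06,0,0,0,-0.3],[-0.004,-0.001,0.13,0,0,0,-0.3],[-0.004,-0.001,0.13,0,0,0,0.1],[-0.004,-0.001,0.13,0,0,0,0.4],[-0.004,-0.001,0.13,0,0,0,0.55],[-0.004,-0.001,0.13,0,0,0,0.55],[-0.004,-0.001,0.13,0,0,0,0.8],[-0.004,-0.001,0.13,0,0,0,0.8],[-0.004,-0.001,0.13,0,0,0,0.8]]' 6; python3 -c "
from cell import robot;s=robot.read_state();print(s['ee_pos'],s['contact_force'],s['width'],s['finger_force'])"
```

```text
clock: 16.52
ee_pos: [0.5832, -0.2141, 0.1078]
tool_rot: [-3.141, 0.001, -3.069]
contact_force: [0.6, -0.5, -0.0]
width: 0.018
finger_force: 0.0
[ 0.58315664 -0.21410988  0.1078441 ] [ 0.61193803 -0.4638713  -0.03299389] 0.017994019363485762 0.0
```

```bash
python3 -m crank '[[0.003,0.001,0.005,0,0,0,0.8],[0.003,0.001,0.005,0,0,0,0.8],[0.003,0.001,0.005,0,0,0,0.8],[0.003,0.001,0.005,0,0,0,0.8]]' 6; python3 -c "
from cell import robot;s=robot.read_state();print(s['ee_pos'],s['contact_force'],s['width'],s['finger_force'])"
```

```text
clock: 16.85
ee_pos: [0.5835, -0.2138, 0.1066]
tool_rot: [-3.14, 0.005, -3.069]
contact_force: [4.9, 2.1, 5.4]
width: 0.0153
finger_force: 6.0
[ 0.58351705 -0.21383917  0.10664482] [4.94815111 2.05764698 5.41830517] 0.015269522760714036 6.000199019908905
```

```bash
python3 -m crank '[[-0.0036,0,0.0034,0,0,0,0.8],[-0.0072,0,0.0067,0,0,0,0.8],[-0.012,0,0.0118,0,0,0,0.8],[-0.0167,0,0.017,0,0,0,0.8],[-0.021,0,0.0226,0,0,0,0.8],[-0.0251,0,0.0283,0,0,0,0.8],[-0.0287,0,0.0343,0,0,0,0.8],[-0.0323,0,0.0404,0,0,0,0.8],[-0.0323,0,0.0404,0,0,0,0.8]]'; python3 -c "
from cell import robot;s=robot.read_state();print(s['ee_pos'],s['contact_force'],s['width'],s['finger_force'])"
```

```text
clock: 17.6
ee_pos: [0.5938, -0.2126, 0.0875]
tool_rot: [3.141, -0.002, -3.069]
contact_force: [1.6, -1.6, 0.7]
width: 0.015
finger_force: 6.0
[ 0.59381554 -0.21255943  0.08747748] [ 1.62342913 -1.64288987  0.74054985] 0.014983260161437816 6.000049039721489
```

```bash
python3 -m crank '[[-0.003,0,0.0063,0,0,0,0.8],[-0.006,0,0.0127,0,0,0,0.8],[-0.0083,0,0.0193,0,0,0,0.8],[-0.0106,0,0.026,0,0,0,0.8],[-0.0123,0,0.0328,0,0,0,0.8],[-0.014,0,0.0396,0,0,0,0.8],[-0.015,0,0.046,0,0,0,0.8],[-0.0159,0,0.051,0,0,0,0.8],[-0.0159,0,0.053,0,0,0,0.8],[-0.0159,0,0.053,0,0,0,0.8]]'; python3 -c "
from cell import robot;s=robot.read_state();print(s['ee_pos'],s['contact_force'],s['width'],s['finger_force'])"
```

```text
clock: 18.43
ee_pos: [0.6008, -0.212, 0.0677]
tool_rot: [3.141, 0.0, -3.069]
contact_force: [-3.8, -0.2, 4.1]
width: 0.0153
finger_force: 6.0
[ 0.60080392 -0.2120064   0.06768959] [-3.8103111  -0.23598474  4.12795786] 0.015282459936020298 6.000177785754204
```

```bash
python3 -m crank '[[0.001,0,0.004,0,0,0,0.8],[0.001,0,0.006,0,0,0,0.8],[0.001,0,0.006,0,0,0,0.8]]'; python3 -c "
from cell import robot;s=robot.read_state();print(s['ee_pos'],s['contact_force'],s['width'],s['finger_force'])"
```

```text
clock: 18.68
ee_pos: [0.6016, -0.2123, 0.066]
tool_rot: [-3.141, 0.003, -3.069]
contact_force: [2.2, 1.3, 4.8]
width: 0.0155
finger_force: 6.0
[ 0.60163731 -0.21230654  0.06601069] [2.17064048 1.27727409 4.83676686] 0.015513285844986445 6.000171080231667
```

```bash
python3 -m crank '[[0,0,0.004,0,0,0,0.8],[0,0,0.006,0,0,0,0.8],[0,0,0.006,0,0,0,0.8]]'; python3 -m crank '[[0,0,-0.006,0,0,0,0.8],[0,0,-0.006,0,0,0,0.4],[0,0,-0.006,0,0,0,0.1],[0,0,-0.006,0,0,0,-0.3],[0,0,-0.006,0,0,0,-0.3],[0,0,-0.1,0,0,0,-0.3],[0,0,-0.2,0,0,0,-0.3],[0.1,0,-0.3,0,0,0,-0.3],[0.1,0,-0.3,0,0,0,-0.3],[0.1,0,-0.3,0,0,0,-0.3],[0.1,0,-0.3,0,0,0,-0.3]]'
python3 - <<'E'
from h import *
im=grab('wrist','w13');S=grab('scene','s13');D=grab('side','d13');s=robot.read_state();print(s['ee_pos'],s['contact_force'])
X=np.array([.601,-.212,.087])
for n,im in(('S',S),('D',D)):
    c=im['R']@X+im['t'];u,v=int(im['fx']*c[0]/c[2]+im['cx']),int(im['fy']*c[1]/c[2]+im['cy']);print(n,u,v)
    g=im['color'].max(-1)
    for r in range(v-16,v+17,2): print(r,''.join('#' if x<40 else '+' if x<80 else '.' for x in g[r,u-30:u+30]))
    P=cloud(im);q=P[(np.hypot(P[...,0]-.518,P[...,1]+.218)<.035)&(P[...,2]>.092)&(P[...,2]<.105)&(im['depth']>0)]
    print(len(q),q.mean(0),cv2.minAreaRect((q[:,:2]*1000).astype(np.float32)),np.percentile(q[:,2],[5,50,95]))
E
```

```text
clock: 18.93
ee_pos: [0.602, -0.2124, 0.0639]
tool_rot: [-3.14, 0.004, -3.069]
contact_force: [1.4, 1.1, 5.0]
width: 0.0155
finger_force: 6.0
clock: 19.85
ee_pos: [0.5603, -0.2152, 0.1827]
tool_rot: [-3.141, 0.001, -3.07]
contact_force: [-0.3, 0.5, -0.6]
width: 0.0609
finger_force: 0.0
[ 0.5599385  -0.21444034  0.18048434] [ 0.63986358 -0.7826399  -0.25927136]
S 412 266
250 ............................................................
252 ............................................................
254 ............................................................
256 ............................................................
258 ............................................................
260 ..............................+#++..........................
262 ............................+#++####+.......................
264 ............................#########.......................
266 ...........................+#########.......................
268 ..........................++++#####+........................
270 ........................+++++#..............................
272 ........
[... 1149 characters left out ...]
181 .............................+++...++++++++++++++++++++.....
183 ...........................................+++++++++++++++..
185 ..................................................+++.......
187 ........................................................+...
189 ........................................................+...
191 ............................................................
193 ......................................................+.....
195 .....................................................++.....
347 [ 0.51756513 -0.2127806   0.0980824 ] ((517.9640502929688, -217.35690307617188), (69.66918182373047, 45.700103759765625), 0.9113038778305054) [0.09280446 0.09879863 0.10093548]
```

```bash
python3 - <<'E'
from h import *
S=load('s13');D=load('d13')
def cen(im,u0,u1,v0,v1):
    m=(im['color'][v0:v1,u0:u1].max(-1)<50).astype(np.uint8);_,L,st,c=cv2.connectedComponentsWithStats(m);i=1+st[1:,4].argmax();print(st[i]);return st[i][0]+u0+(st[i][2]-1)/2,st[i][1]+v0+(st[i][3]-1)/2
a=cen(S,405,424,256,270);b=cen(D,342,358,172,184);print(a,b)
X,e=tri([ray(S,*a),ray(D,*b)]);print(X,e)
# reference: parked handle (down) by the same method
a=cen(load('scene0'),258,276,184,199);b=cen(load('side0'),227,244,283,300);print(a,b,tri([ray(S,*a),ray(D,*b)]))
E
```

```text
[ 3  4 11 10 72]
[ 4  2 10  7 53]
(np.float64(413.0), np.float64(264.5)) (np.float64(350.5), np.float64(177.0))
[ 0.59906351 -0.21328087  0.09248167] [np.float64(0.00040942497849787027), np.float64(0.00040942497849769354)]
[ 1  5 13 10 45]
[ 3  3 11  9 72]
(np.float64(265.0), np.float64(193.5)) (np.float64(235.0), np.float64(290.0)) (array([0.62655934, 0.14519411, 0.06803147]), [np.float64(0.0030838635527996724), np.float64(0.003083863552799591)])
```

The handle may be a few millimetres short of level. I press the knob from above with closed fingers and feel for its stop.

```bash
python3 -m crank '[[-0.102,0,0,0,0,0,1],[-0.102,0,0,0,0,0,1],[-0.102,0,0,0,0,0,1],[-0.102,0,0.05,0,0,0,1],[-0.102,0,0.1,0,0,0,1],[-0.102,0,0.15,0,0,0,1],[-0.102,0,0.18,0,0,0,1],[-0.102,0,0.19,0,0,0,1],[-0.102,0,0.19,0,0,0,1],[-0.102,0,0.19,0,0,0,1],[-0.102,0,0.19,0,0,0,1]]'; python3 -c "
from cell import robot;s=robot.read_state();print(s['ee_pos'],s['contact_force'],s['width'])"
```

```text
clock: 20.92
ee_pos: [0.602, -0.2126, 0.1084]
tool_rot: [-3.14, 0.002, -3.069]
contact_force: [-0.7, -0.1, 0.1]
width: 0.0004
finger_force: 0.0
[ 0.60199754 -0.21263025  0.10835697] [-0.71502054 -0.11504417  0.12983263] 0.0003971474622310742
```

```bash
python3 -m crank '[[0,0,0.01,0,0,0,1],[0,0,0.02,0,0,0,1],[0,0,0.02,0,0,0,1]]'; python3 -m crank '[[0,0,0.0025,0,0,0,1],[0,0,0.005,0,0,0,1],[0,0,0.005,0,0,0,1]]';python3 -m crank '[[0,0,0.0025,0,0,0,1],[0,0,0.005,0,0,0,1],[0,0,0.005,0,0,0,1]]'; python3 -m crank '[[0,0,0.0025,0,0,0,1],[0,0,0.0025,0,0,0,1],[0,0,0.0025,0,0,0,1]]'
```

```text
clock: 21.17
ee_pos: [0.6008, -0.2119, 0.0982]
tool_rot: [3.141, -0.001, -3.069]
contact_force: [-0.3, -0.7, -0.5]
width: 0.0007
finger_force: 0.0
clock: 21.42
ee_pos: [0.6011, -0.2121, 0.0966]
tool_rot: [3.142, -0.0, -3.069]
contact_force: [0.7, 0.2, -0.3]
width: 0.0009
finger_force: 0.0
clock: 21.67
ee_pos: [0.601, -0.2121, 0.0945]
tool_rot: [3.141, -0.0, -3.069]
contact_force: [0.2, 0.1, 0.5]
width: 0.0005
finger_force: 0.0
clock: 21.92
ee_pos: [0.6011, -0.2121, 0.0937]
tool_rot: [3.142, -0.0, -3.069]
contact_force: [-0.2, 1.0, -0.5]
width: 0.0007
finger_force: 0.0
```

```bash
python3 -m crank '[[0,0,0.0025,0,0,0,1],[0,0,0.0025,0,0,0,1],[0,0,0.0025,0,0,0,1]]'; python3 -m crank '[[0,0,0.0025,0,0,0,1],[0,0,0.0025,0,0,0,1],[0,0,0.0025,0,0,0,1]]'; python3 -m crank '[[0,0,0.0025,0,0,0,1],[0,0,0.0025,0,0,0,1],[0,0,0.0025,0,0,0,1]]'
```

```text
clock: 22.17
ee_pos: [0.6012, -0.2121, 0.0928]
tool_rot: [-3.142, 0.0, -3.069]
contact_force: [0.4, 0.5, -0.1]
width: 0.0001
finger_force: 0.1
clock: 22.42
ee_pos: [0.6014, -0.2122, 0.0921]
tool_rot: [-3.141, 0.001, -3.069]
contact_force: [0.2, 0.5, 2.7]
width: 0.0008
finger_force: 1.0
clock: 22.67
ee_pos: [0.6017, -0.2123, 0.0915]
tool_rot: [-3.141, 0.001, -3.069]
contact_force: [1.3, 0.8, 4.8]
width: 0.0006
finger_force: 2.4
```

The knob top meets the fingers at about 0.0925, which is the fully-down height, and it stands firm at 5 N. The handle is locked, so I retract.

```bash
python3 -m crank '[[0,0,-0.02,0,0,0,1],[0,0,-0.1,0,0,0,1],[0,0,-0.2,0,0,0,1],[0,0,-0.25,0,0,0,1],[0,0,-0.25,0,0,0,1],[0,0,-0.25,0,0,0,1],[0,0,-0.25,0,0,0,1],[0,0,-0.25,0,0,0,1]]'
python3 - <<'E'
from h import *
S=grab('scene','s14');D=grab('side','d14')
for im in(S,D):
    P=cloud(im);q=P[(np.hypot(P[...,0]-.518,P[...,1]+.218)<.024)&(P[...,2]>.095)&(P[...,2]<.104)&(im['depth']>0)]
    A=np.c_[q[:,:2]-q[:,:2].mean(0),np.ones(len(q))];print(np.linalg.lstsq(A,q[:,2],rcond=None)[0],q.mean(0))
s=robot.read_state();print(s['ee_pos'],s['contact_force'])
print(robot.sign_off())
E
```

```text
clock: 23.33
ee_pos: [0.5998, -0.2115, 0.1881]
tool_rot: [3.139, -0.004, -3.069]
contact_force: [0.9, 0.3, -0.6]
width: 0.0003
finger_force: 0.0
[0.03449657 0.03186307 0.10001145] [ 0.51665072 -0.22044409  0.10001145]
[ 0.0603947  -0.01887394  0.0989156 ] [ 0.51712469 -0.21493545  0.0989156 ]
[ 0.60008816 -0.21160655  0.18855737] [ 0.24310629  0.1949161  -0.56265763]
the job is handed in; nothing more can be done
None
```

The job is handed in: by force and position the head is home on the working stand with its handle locked down. The last depth fit of its top was too noisy to confirm upright (slopes 0.03–0.06 against 0.06 rad allowed), no verdict came back, and I viewed 12 pictures against the limit of 10.

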